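# Stamp the stock card at the dispensary desk

## Robot

A 6-joint arm with a two-finger parallel gripper is mounted at the origin on the work surface. World frame = base frame: x ahead of the robot, y to its left, z up, the work surface at z = 0. Lengths are in m, angles in rad, forces in N, time in s.
With the tool pointing down it reaches from about 0.275 to 1 m from the base axis. Payload 8.4 kg.
Tool frame: the origin (TCP) lies midway between the tips of the shut fingers; the grasp point (between the pads) lies 19 mm behind it; y points along the fingers, x is the direction in which the jaws open and shut, and the axes are right-handed (so a half turn about y gives the same grasp; the last joint's range is limited). The gripper opens to 85 mm and grips with 20 to 120 N. Pads are 22 mm wide; open, the fingers measure 114 mm over their backs; the gripper's body (76 mm by 85 mm) begins 54 mm behind the grasp point. The pads swing forward as they close: fully open they stand 13 mm farther back than shut.
Start: joints at [-1.149, 0.353, 1.633, -0, 1.155, -0.002], TCP at [0.257, -0.57, 0.231] pointing down, gripper open.
Joint ranges: [-2.63, 2.63], [-0.92, 2.1], [0.06, 2.66], [-1.3, 4.44], [0, 2.69], [-3.02, 3.02]. Speed limits (rad/s): [2.22, 2.22, 2.79, 3.14, 3.14, 3.14].

## Interface

Orientations are given as a rotation vector (axis times angle).
In Python, from plant import arm gives the robot as it stands.
- The arm moves only by the shell command python3 -m crank 'ROWS'. ROWS is JSON, one flat list of numbers, 7 for each row, row after row: the opening, from -1 (shut) to 1 (fully open), then the shift along the tool's x, y, z in units of 40 mm (1.0 is 40 mm), then the turn, a rotation vector about the tool's x, y, z in units of 5 degrees (1.0 is 5 degrees). In form: [grip, x, y, z, ax, ay, az, grip, x, y, z, ax, ay, az, ...]. A call has 1 to 20 rows; each row shifts and turns the commanded pose from where the row before left it, along the tool's axes as they then stand; what a row does not reach is not made up. A row lasts 1/10 s, in which the tool goes at most 50 mm and 8.59 degrees, less where a joint would pass 70% of its speed; a pose out of reach is approached as far as the arm can. A call is refused whole if a number of a shift passes 1 or a number of a turn 1, either way. A call with a gripper value outside its range is refused whole. The fingers move at their own pace and stop on an object; the grip force is fixed at half the most. Time passes only in rows, so rows that do not move let the fingers close. It gives the time, the measured TCP pose, the force and the opening at its end, in the units of the state.
- arm.state(): the state, without advancing time (a new reading comes with each control period).
- arm.grab_frame(name): name is "scene" or "top" or "wrist"; returns the picture (400x640x3 uint8, red, green, blue); there is no depth.
- arm.get_calibration(name): a dict with "fx", "fy", "cx", "cy" (pixels), "dist_coeffs" ([k1, k2, p1, p2, k3] as OpenCV has them; the pictures are not rectified), "R" (3x3) and "t" (3): a world point X has camera coordinates R X + t. Camera axes: x right, y down, z forward; pixel columns grow to the right and rows downward; lengths in m; the calibration is good to about 2 mm. A picture is of the moment at which its call begins: read the wrist's pose just before it. get_calibration takes no time and is no camera call; for the wrist camera it gives the pose at the moment of the call.
- arm.hand_in(): hands the job in, once; it reports no verdict.
The state is a dict: "time": time; "joints": joint angles; "qd": joint speeds; "joint_torque": joint torques, N m; "tcp_pos": TCP position; "tcp_rot": TCP orientation; "wrist_force": force on the tool from outside, world axes, zero at the start; "moment": the same for the moment, N m; "gripper_width": finger opening in m.
Only numpy, scipy, OpenCV 4.12 (cv2) and the standard library are available. Lean on these libraries where they do the work, as an engineer would, in place of code of your own. Each camera call takes 0.05 s, during which the arm holds its last target. There are 200 camera calls.

## Task

Take the hand stamp with the oblong foot from its rack and press it squarely into the printed oblong frame on the top card in the card tray, with an even force of about 12 N for about one second, touching the card only there and never pressing harder than 20 N. Lift it straight off without sliding it or dragging the card, and stand it upright back in the rack bay it came from, leaving everything else where it is.

Things in the scene. Friction and masses are not known exactly. Their poses are not given: they have to be found in the camera images.
- stamp: The stamp to use, 82 mm tall, 0.09 to 0.18 kg: oblong black foot 30 (own x) by 44 mm (own y), 20 mm high, rubber sole, thin neck, brown flat-sided wooden handle from 28 to 82 mm above the sole, 22 mm thick along own x, 32 mm wide along own y: grip it across the 22 mm. Starts within 0.25 rad of the rack's yaw. Origin: centre of the sole, z up the handle. A half turn gives the same print.
- round_stamp: Another stamp with the same handle but a round foot of 38 mm diameter, standing in the other bay of the rack; not to be used, leave it alone. Origin: centre of its sole.
- rack: Fixed low white plastic stamp rack, 76 mm (x) by 172 mm (y), two equal bays centred 42 mm either side of its origin along its own y, each 66 mm (x) by 80 mm (y) inside. Bay floor 6 mm above the desk, walls up to 16 mm. Origin: centre of its underside, on the desk. Which stamp stands in which bay differs.
- tray: Fixed grey open tray, 120 (own x) by 160 mm (own y), walls 5 mm thick, 45 mm high, with a pile of cards; the stiff white top card has the printed frame in one half, ruled lines in the other. The pile's top lies 5 to 17 mm below the rim, different every time, not measured: find it by touch or sight. It is springy: 1 mm per 5.5 N, at most 5 mm. Origin: centre of the underside, on the desk.
- frame (a point): Point at the tray's rim height (45 mm above the desk) straight above the centre of the printed frame, 32 mm from the tray's centre along the tray's +y. The frame is a dark outline 40 mm along the tray's x, 54 mm along its y: the stamp's foot fits with its own x along the tray's x (either way round) and 5 mm to spare all round.
- card_x (a joint): How far (m) the top card has been dragged along the tray's own x; 0 at the start. The card lies loose: it is carried along when a pressed stamp is moved sideways with more than about 2 N, and stays there.
- card_y (a joint): The same along the tray's own y.
- pill_bottle: White pill jar, 42 mm across, 75 mm tall, standing on the desk between tray and rack; leave alone. Origin: centre of its underside.
- carton_mid: Small medicine carton 45 x 60 x 30 mm high lying between tray and rack; leave alone. Origin: centre of its underside.
- carton_left: Medicine carton 100 x 60 x 45 mm high at the left of the desk; leave alone. Origin: centre of its underside.
- syrup: Amber bottle, 56 mm across, 120 mm tall, at the right of the desk; leave alone. Origin: centre of its underside.
Mind the look-alikes: they are no part of the job. There is more than one size of the tray; the one meant has the size given above.

How it is judged:
By the outcome, as a careful person would: the job done as asked, in the order asked, and still so for the second after the job is handed in, with the robot touching nothing.
It also fails if it takes over 61 s, if anything falls off the work surface, if the arm or the gripper's body presses on something with over 40 N, if the wrist force passes 120 N, or if a joint passes its speed limit or range.

## Working session

There is one attempt and no reset: what is moved stays moved. The work goes in short steps, Python scripts to look and compute and a shell command to move; the robot and the scene stay as the last step left them, time stands still between calls to the robot, and variables do not carry over. Pictures are saved under pics/ and viewed, about 8 in all and at most 12, crops included, and the job is handed in when it is done.

```bash
mkdir -p pics; ls
python3 - <<'E'
from plant import arm
import cv2,numpy as np
print(arm.state())
for n in("scene","top"):
    f=arm.grab_frame(n); cv2.imwrite(f"pics/{n}0.png",f[:,:,::-1]); print(n,arm.get_calibration(n))
E
```

```text
pics
{'time': 0.0, 'joints': array([-1.14941569e+00,  3.53694618e-01,  1.63412550e+00,  1.90247241e-05,
        1.15518569e+00, -2.40033503e-03]), 'qd': array([ 0.00064318, -0.00040052,  0.00079165, -0.00185906, -0.00016072,
       -0.00034668]), 'joint_torque': array([-1.41817949e-03, -6.05264139e+01, -3.42062867e+01,  4.52296274e-05,
        9.60450416e-03, -1.91656738e-06]), 'tcp_pos': array([ 0.25681957, -0.56928252,  0.23053635]), 'tcp_rot': array([-1.37958094,  0.89250025, -0.89056837]), 'wrist_force': array([ 0.2691365 ,  0.13592418, -0.10577563]), 'moment': array([ 0.06587599, -0.00142494,  0.00614698]), 'gripper_width': 0.0850469346813812}
scene {'fx': 448.7434128568341, 'fy': 448.7434128568341, 'cx': 317.5408546769534, 'cy': 198.05791028896584, 'dist_coeffs': array([-0.08726993,  0.        ,  0.        ,  0.        ,  0.        ]), 'R': array([[ 0.07902527,  0.99682141,  0.01010379],
       [ 0.69252623, -0.04760548, -0.71982022],
       [-0.71705121,  0.06388113, -0.69408701]]), 't': array([-0.03524658, -0.26800829,  1.4726421 ])}
top {'fx': 512.3974001703601, 'fy': 512.3974001703601, 'cx': 322.23271774715784, 'cy': 199.57280364726762, 'dist_coeffs': array([-0.09546142,  0.        ,  0.        ,  0.        ,  0.        ]), 'R': array([[-0.01805983, -0.9997786 ,  0.01079743],
       [-0.99372865,  0.01675656, -0.11055579],
       [ 0.11035039, -0.01272633, -0.99381127]]), 't': array([-4.71275816e-04,  4.54472529e-01,  1.63662949e+00])}
```

Run:
```python
import cv2
t=cv2.imread("pics/top0.png"); cv2.imwrite("pics/top0b.png",cv2.resize(t,(800,500),interpolation=cv2.INTER_CUBIC))
```

```text
(no output)
```

View pics/top0.png

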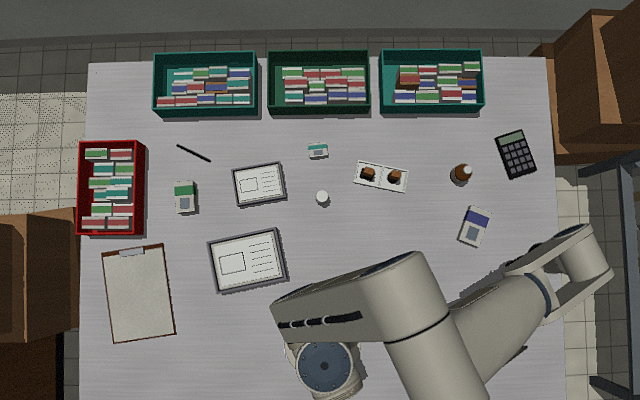

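View pics/scene0.png

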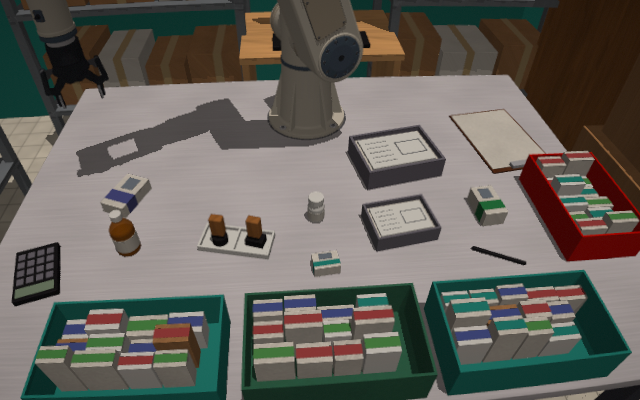

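The top view shows two trays, at about (259,184) and (248,260). The upper, smaller one is roughly 160 mm long. The rack is at about (381,176), the jar at (322,198) and the small carton at (318,151). I'll enlarge crops to tell the feet apart and get the corners.

```bash
cat > h.py <<'E'
import cv2,numpy as np
from plant import arm
def ray(c,uv,z):
    K=np.array([[c['fx'],0,c['cx']],[0,c['fy'],c['cy']],[0,0,1]])
    p=cv2.undistortPoints(np.array(uv,float).reshape(-1,1,2),K,np.array(c['dist_coeffs']))[:,0]
    d=np.c_[p,np.ones(len(p))]@c['R']; o=-c['R'].T@c['t']
    return o+d*((z-o[2])/d[:,2])[:,None]
def proj(c,X):
    K=np.array([[c['fx'],0,c['cx']],[0,c['fy'],c['cy']],[0,0,1]])
    return cv2.projectPoints(np.array(X,float).reshape(-1,1,3),cv2.Rodrigues(c['R'])[0],c['t'],K,np.array(c['dist_coeffs']))[0][:,0]
E
python3 - <<'E'
import cv2,numpy as np
t=cv2.imread("pics/top0.png");s=cv2.imread("pics/scene0.png")
f=lambda a:cv2.resize(a,(400,300),interpolation=cv2.INTER_CUBIC)
a=np.hstack([f(t[146:206,220:300]),f(t[146:206,340:420])])   # x5
b=np.hstack([f(s[190:265,355:455]),f(s[200:275,190:290])])   # x4
cv2.imwrite("pics/c1.png",np.vstack([a,b]))
E
```

```text
(no output)
```

View pics/c1.png

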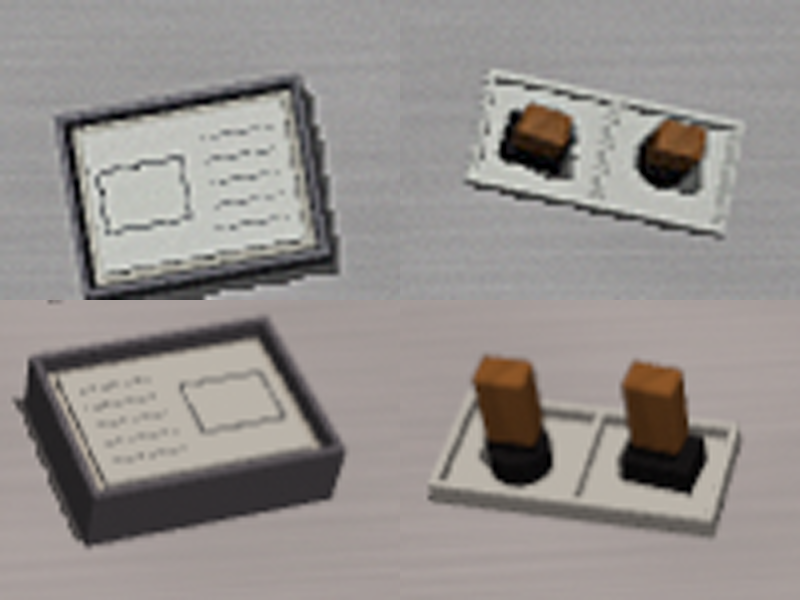

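Run:
```python
from h import *
c=arm.get_calibration("top")
T=lambda l,ox:[[ox+(x+.5)/5-.5,146+(y+.5)/5-.5] for x,y in l]
def rep(n,l,ox,z):
    P=ray(c,T(l,ox),z)[:,:2]; print(n,P.mean(0).round(4),"edges",[tuple((P[(i+1)%4]-P[i]).round(4)) for i in range(4)])
    e=[P[(i+1)%4]-P[i] for i in range(4)]; print([ (round(np.hypot(*v),3),round(np.arctan2(v[1],v[0]),3)) for v in e])
rep("tray",[(57,118),(300,75),(330,258),(85,298)],220,.045)
rep("frame",[(95,172),(183,155),(191,217),(107,235)],220,.035)
rep("rack",[(90,70),(343,122),(322,237),(67,182)],340,.016)
rep("handle top",[(125,104),(174,119),(168,140),(118,126)],340,.088)
print(cv2.Rodrigues(arm.state()['tcp_rot'])[0].round(3))
w=arm.get_calibration("wrist");print(w['R'].round(3),(-w['R'].T@w['t']).round(3),w['fx'])
```

```text
tray [0.5094 0.1969] edges [(np.float64(0.0254), np.float64(-0.1574)), (np.float64(-0.1194), np.float64(-0.0183)), (np.float64(-0.0231), np.float64(0.1573)), (np.float64(0.1172), np.float64(0.0183))]
[(np.float64(0.159), np.float64(-1.411)), (np.float64(0.121), np.float64(-2.99)), (np.float64(0.159), np.float64(1.717)), (np.float64(0.119), np.float64(0.155))]
frame [0.5063 0.2298] edges [(np.float64(0.0101), np.float64(-0.0572)), (np.float64(-0.0406), np.float64(-0.0051)), (np.float64(-0.0108), np.float64(0.0544)), (np.float64(0.0413), np.float64(0.0078))]
[(np.float64(0.058), np.float64(-1.395)), (np.float64(0.041), np.float64(-3.018)), (np.float64(0.055), np.float64(1.767)), (np.float64(0.042), np.float64(0.187))]
rack [ 0.5297 -0.2022] edges [(np.float64(-0.0372), np.float64(-0.1664)), (np.float64(-0.0762), np.float64(0.0168)), (np.float64(0.0391), np.float64(0.1667)), (np.float64(0.0743), np.float64(-0.0171))]
[(np.float64(0.17), np.float64(-1.791)), (np.float64(0.078), np.float64(2.925)), (np.float64(0.171), np.float64(1.341)), (np.float64(0.076), np.float64(-0.226))]
handle top [ 0.5384 -0.156 ] edges [(np.float64(-0.01), np.float64(-0.0307)), (np.float64(-0.0133), np.float64(0.0042)), (np.float64(0.0094), np.float64(0.0313)), (np.float64(0.014), np.float64(-0.0048))]
[(np.float64(0.032), np.float64(-1.887)), (np.float64(0.014), np.float64(2.837)), (np.float64(0.033), np.float64(1.279)), (np.float64(0.015), np.float64(-0.332))]
[[ 0.411 -0.001  0.912]
 [-0.912  0.001  0.411]
 [-0.001 -1.    -0.   ]]
[[ 0.411 -0.912 -0.001]
 [-0.879 -0.396  0.265]
 [-0.242 -0.109 -0.964]] [ 0.318 -0.542  0.373] 300.42598340051535
```

```bash
python3 -m crank '[1,0,0,0,0,-0.935,0, 1,0,0,0,0,-0.935,0, 1,0,0,0,0,-0.935,0, 1,0,0,0,0,-0.935,0, 1,0,0,0,0,-0.935,0, 1,0,0,0,0,-0.935,0, 1,0,0,0,0,-0.935,0, 1,0,0,0,0,-0.935,0, 1,0,0,0,0,-0.935,0, 1,0,0,0,0,-0.935,0, 1,0,0,0,0,-0.935,0]'
python3 -m crank '[1,0.35,0.03,0.98,0,0,0, 1,0.35,0.03,0.98,0,0,0, 1,0.35,0.03,0.98,0,0,0, 1,0.35,0.03,0.98,0,0,0, 1,0.35,0.03,0.98,0,0,0, 1,0.35,0.03,0.98,0,0,0, 1,0.35,0.03,0.98,0,0,0, 1,0.35,0.03,0.98,0,0,0, 1,0.35,0.03,0.98,0,0,0, 1,0.35,0.03,0.98,0,0,0, 1,0.35,0.03,0.98,0,0,0, 1,0.35,0.03,0.98,0,0,0, 1,0,0,0,0,0,0, 1,0,0,0,0,0,0]'
python3 - <<'E'
from h import *
import json
s=arm.state();c=arm.get_calibration("wrist");f=arm.grab_frame("wrist");cv2.imwrite("pics/w1.png",f[:,:,::-1])
np.savez("w1.npz",**{k:np.array(v) for k,v in c.items()},tcp=s['tcp_pos'])
print(s['tcp_pos'],cv2.Rodrigues(s['tcp_rot'])[0].round(4),s['joints'].round(3))
E
```

```text
time: 1.2
tcp_pos: [0.2569, -0.5694, 0.2308]
tcp_rot: [-1.561, 0.194, -0.193]
wrist_force: [-0.2, 0.8, -0.8]
gripper_width: 0.0857
time: 2.6
tcp_pos: [0.536, -0.1545, 0.2164]
tcp_rot: [-1.562, 0.195, -0.193]
wrist_force: [0.1, -0.1, -0.2]
gripper_width: 0.0852
[ 0.53597191 -0.15450356  0.21643729] [[ 9.696e-01 -1.000e-03  2.447e-01]
 [-2.447e-01  0.000e+00  9.696e-01]
 [-1.000e-03 -1.000e+00 -2.000e-04]] [-0.283  0.265  1.793 -0.     1.084 -0.036]
```

View pics/w1.png

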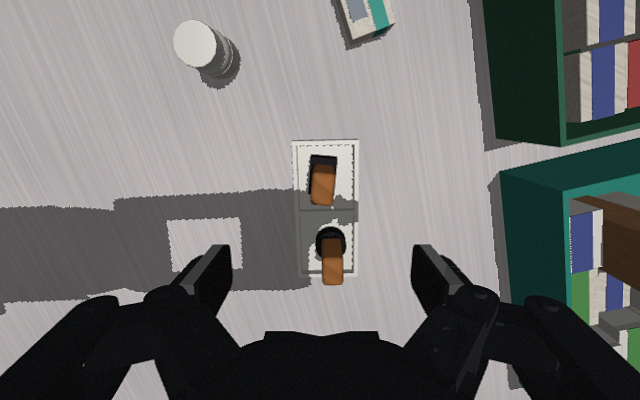

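The wrist view shows the oblong-foot stamp at about (323,180) in the upper bay and the round one at (331,255). I'll fit the handle silhouette and the rack outline from this image.

```bash
cat > fit.py <<'E'
from h import *
from scipy.optimize import minimize
def box(x,y,yaw,lx,ly,z0,z1):
    c,s=np.cos(yaw),np.sin(yaw)
    return [[x+c*a*lx/2-s*b*ly/2,y+s*a*lx/2+c*b*ly/2,z] for a in(-1,1) for b in(-1,1) for z in(z0,z1)]
def hull(c,P,shape,off,k=8):
    m=np.zeros((shape[0]*k,shape[1]*k),np.uint8)
    h=cv2.convexHull((((proj(c,P)-off)+.5)*k).astype(np.float32)).round().astype(np.int32)
    cv2.fillPoly(m,[h],1); return cv2.resize(m.astype(np.float32),shape[::-1],interpolation=cv2.INTER_AREA)
E
python3 - <<'E'
from fit import *
c=dict(np.load("w1.npz")); f=cv2.imread("pics/w1.png").astype(int)
x0,y0,x1,y1=300,145,350,212
g=f[y0:y1,x0:x1]; brown=((g[:,:,2]-g[:,:,0])>40).astype(np.float32)
sat=g.max(2)-g.min(2); dark=((g.max(2)<45)).astype(np.float32)
print(brown.sum(),dark.sum())
off=np.array([x0,y0]); sh=brown.shape
def cost(p):
    H=hull(c,box(*p,.022,.032,.034,.088),sh,off); F=hull(c,box(*p,.030,.044,.006,.026),sh,off)*(1-H)
    return np.abs(H-brown).sum()+0.7*np.abs(F-dark).sum()
best=None
for yaw in(-.4,-.25,-.1):
    r=minimize(cost,[.538,-.156,yaw],method='Nelder-Mead',options=dict(initial_simplex=[[.538,-.156,yaw],[.543,-.156,yaw],[.538,-.15,yaw],[.538,-.156,yaw+.1]],xatol=1e-5,fatol=.1))
    print(r.x.round(4),r.fun)
    if best is None or r.fun<best.fun:best=r
p=best.x
v=cv2.resize(cv2.imread("pics/w1.png")[130:290,280:380],None,fx=3.5,fy=3.5,interpolation=cv2.INTER_CUBIC)
for b in(box(*p,.022,.032,.034,.088),box(*p,.030,.044,.006,.026)):
    h=cv2.convexHull(((proj(c,b)-[280,130]+.5)*3.5).astype(np.float32)).astype(np.int32); cv2.polylines(v,[h],True,(0,255,0),1)
cv2.imwrite("pics/w1c.png",v)
E
```

```text
849.0 317.0
[ 0.5366 -0.1548 -0.3305] 210.7340850830078
[ 0.5366 -0.1549 -0.3287] 209.82046508789062
[ 0.5366 -0.155  -0.3412] 207.610107421875
```

View pics/w1c.png

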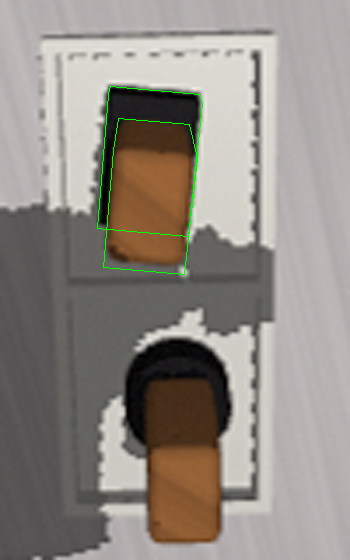

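```bash
python3 -m crank '[1,0,0.5,0,0,1,0, 1,0.02,0.7,0,0,0,0, 1,0,0.7,0,0,0,0, 1,0,0.7,0,0,0,0, 1,0,0.6,0,0,0,0, 1,0,0.5,0,0,0,0, 1,0,0.4,0,0,0,0, 1,0,0.18,0,0,0,0, 1,0,0,0,0,0,0, 1,0,0,0,0,0,0]'
python3 -m crank '[-1,0,0,0,0,0,0, -1,0,0,0,0,0,0, -1,0,0,0,0,0,0, -1,0,0,0,0,0,0, -1,0,0,0,0,0,0, -1,0,0,0,0,0,0, -1,0,0,0,0,0,0, -1,0,0,0,0,0,0]'
python3 - <<'E'
from h import *
s=arm.state();print(s)
f=arm.grab_frame("scene");cv2.imwrite("pics/s2.png",cv2.resize(f[170:290,170:330,::-1],None,fx=4,fy=4,interpolation=cv2.INTER_CUBIC))
E
```

```text
time: 3.65
tcp_pos: [0.5369, -0.1563, 0.0463]
tcp_rot: [-1.555, 0.264, -0.265]
wrist_force: [0.7, 0.1, 0.4]
gripper_width: 0.0854
time: 4.45
tcp_pos: [0.5369, -0.1556, 0.0461]
tcp_rot: [-1.555, 0.264, -0.265]
wrist_force: [-1.3, 1.1, 5.7]
gripper_width: 0.0216
{'time': 4.45, 'joints': array([-2.84839519e-01,  4.94849872e-01,  1.90923812e+00,  2.93400417e-05,
        7.37048337e-01,  5.17992502e-02]), 'qd': array([-0.00012844,  0.00030099, -0.00131452, -0.00050088,  0.00046043,
       -0.00032617]), 'joint_torque': array([-1.47963460e-01, -5.62460196e+01, -2.22855860e+01, -5.68370183e-02,
       -3.69869191e-01,  1.57458002e-03]), 'tcp_pos': array([ 0.53693473, -0.1556452 ,  0.04605728]), 'tcp_rot': array([-1.55463671,  0.26382877, -0.26454708]), 'wrist_force': array([-1.31089018,  1.14861841,  5.68287661]), 'moment': array([ 0.0814629 ,  0.1430177 , -0.04546361]), 'gripper_width': 0.021553154788765357}
```

View pics/s2.png

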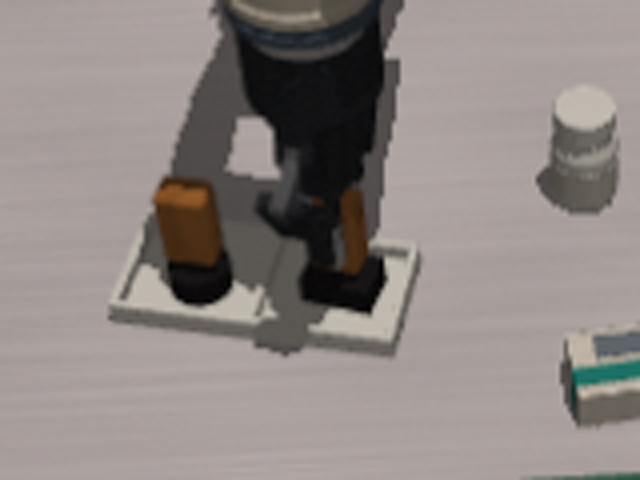

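The stamp is held, width 21.6 mm, with the foot flat in the bay. I'll lift it, turn, and hover short of the frame to look.

```bash
python3 -m crank '[-1,0,-0.2,0,0,0,0, -1,0,-0.5,0,0,0,0, -1,0,-0.8,0,0,0,0, -1,0,-1,0,0,0,0, -1,0,-1,0,0,0,0, -1,0,-0.5,0,0,0,0, -1,0,0,0,0,-0.8,0, -1,0,0,0,0,-0.8,0, -1,0,0,0,0,-0.8,0, -1,0,0,0,0,-0.8,0, -1,0,0,0,0,-0.8,0, -1,0,0,0,0,-0.8,0, -1,0,0,0,0,-0.84,0, -1,0,0,0,0,0,0]'
python3 -m crank '[-1,0.07,0,0.6,0,0,0, -1,0.08,0,0.9,0,0,0, -1,0.08,0,0.9,0,0,0, -1,0.08,0,0.9,0,0,0, -1,0.08,0,0.9,0,0,0, -1,0.08,0,0.9,0,0,0, -1,0.08,0,0.9,0,0,0, -1,0.08,0,0.9,0,0,0, -1,0.05,0,0.7,0,0,0, -1,0,0,0,0,0,0, -1,0,0,0,0,0,0, -1,0,0,0,0,0,0]'
python3 - <<'E'
from h import *
s=arm.state();c=arm.get_calibration("wrist");f=arm.grab_frame("wrist");cv2.imwrite("pics/w2.png",f[:,:,::-1])
np.savez("w2.npz",**{k:np.array(v) for k,v in c.items()},tcp=s['tcp_pos'])
print(s['tcp_pos'],cv2.Rodrigues(s['tcp_rot'])[0].round(4),s['wrist_force'],s['moment'],s['gripper_width'])
E
```

```text
time: 5.9
tcp_pos: [0.5364, -0.1555, 0.2057]
tcp_rot: [-1.567, -0.123, 0.123]
wrist_force: [0.7, 0.6, -2.4]
gripper_width: 0.0211
time: 7.1
tcp_pos: [0.5164, 0.1481, 0.2057]
tcp_rot: [-1.568, -0.121, 0.121]
wrist_force: [-0.3, -0.2, -1.2]
gripper_width: 0.0213
[0.51640902 0.14814181 0.20565197] [[ 9.881e-01 -3.000e-04 -1.537e-01]
 [ 1.537e-01 -4.000e-04  9.881e-01]
 [-3.000e-04 -1.000e+00 -4.000e-04]] [-0.28192783 -0.24528162 -1.22725816] [-0.04256613 -0.00922193 -0.01019914] 0.02127404391387239
```

View pics/w2.png

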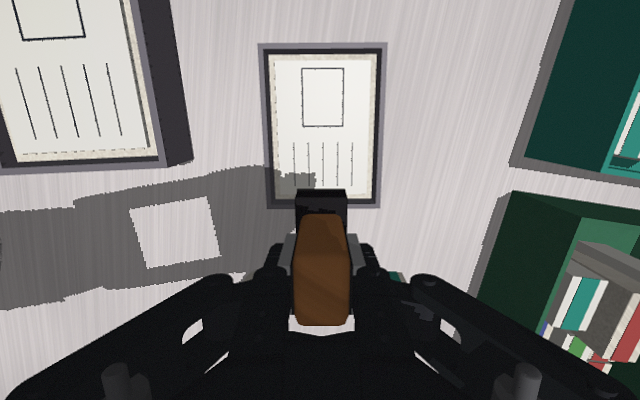

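The wrist view shows the frame at about (302–344, 67–127), the tray rim corners at (258,43), (387,42), (380,208) and (267,208), and the front edge of the held foot at about (294–347, 190).

Run:
```python
from h import *
c=dict(np.load("w2.npz")); im=cv2.imread("pics/w2.png"); g=cv2.cvtColor(im,6)
x0,y0=292,58; r=g[y0:137,x0:354]; 
rb=cv2.resize(r,None,fx=4,fy=4,interpolation=cv2.INTER_CUBIC)
m=(rb<130).astype(np.uint8)
cs,_=cv2.findContours(m,cv2.RETR_CCOMP,cv2.CHAIN_APPROX_NONE)
cs=sorted(cs,key=cv2.contourArea)[::-1][:2]
Q=[]
for k in cs:
    h=cv2.convexHull(k); e=.02
    q=cv2.approxPolyDP(h,e*cv2.arcLength(h,True),True)[:,0].astype(float)
    q=(q+.5)/4-.5+[x0,y0]; print(cv2.contourArea(k)/16,q.round(1).tolist()); Q.append(q)
if all(len(q)==4 for q in Q):
    o=[q[np.lexsort((q[:,0],q[:,1]>q[:,1].mean()))] for q in Q]; q=(o[0]+o[1])/2
    for z in(.028,.034,.04):
        P=ray(c,q,z)[:,:2]; print(z,P.mean(0).round(4),"w",[round(np.hypot(*(P[a]-P[b])),4) for a,b in((0,1),(2,3),(0,2),(1,3))],"yaw",np.arctan2(*(P[1]-P[0])[::-1]).round(3),np.arctan2(*(P[3]-P[2])[::-1]).round(3),(np.arctan2(*(P[0]-P[2])[::-1])-np.pi/2).round(3),(np.arctan2(*(P[1]-P[3])[::-1])-np.pi/2).round(3))
v=np.vstack([cv2.resize(im[36:136,240:400],(800,500),interpolation=cv2.INTER_CUBIC)[:, :],])
v2=cv2.resize(im[180:250,270:370],(500,350),interpolation=cv2.INTER_CUBIC)
w=np.zeros((600,800,3),np.uint8)
w[:250,:400]=cv2.resize(v,(400,250)); w[250:600,:500]=v2
w[:,500:]=cv2.resize(im[36:216,255:345],(300,600),interpolation=cv2.INTER_CUBIC)
cv2.imwrite("pics/w2c.png",w)
```

```text
34.625 [[343.4, 68.1], [343.1, 74.1], [300.9, 73.9], [302.1, 67.6]]
13.1875 [[342.4, 122.1], [341.9, 125.9], [322.4, 125.9]]
```

View pics/w2c.png

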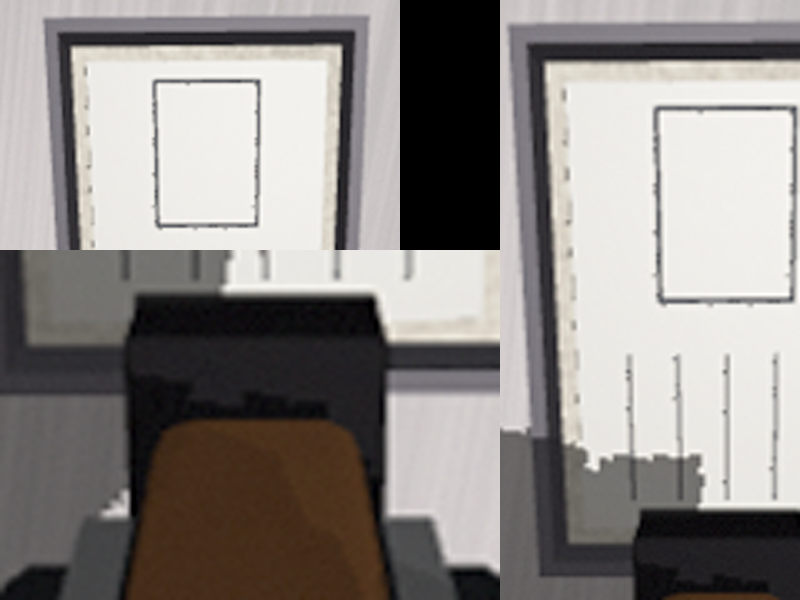

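Run:
```python
from h import *
c=dict(np.load("w2.npz"))
def rep(n,q,z):
    P=ray(c,q,z)[:,:2]; d=lambda a,b:np.hypot(*(P[a]-P[b])).round(4); an=lambda a,b:np.arctan2(*(P[a]-P[b])[::-1]).round(3)
    print(n,z,P.mean(0).round(4),"lens",d(0,1),d(3,2),d(0,3),d(1,2),"yaw",an(1,0),an(2,3),(an(0,3)-np.pi/2).round(3),(an(1,2)-np.pi/2).round(3)); return P.mean(0)
rep("rim",[(257.6,44),(387.2,42.4),(380,208.2),(267.6,209.1)],.045)
for z in(.028,.034,.04): rep("frame",[(301.6,68),(344,68.2),(343.2,126.8),(302.4,127.2)],z)
yw=.1543;X=np.array([np.cos(yw),np.sin(yw)]);Z=np.array([-X[1],X[0]]);t=np.array([.5164,.1481])
for n,q,z in(("sole",[(297.4,189.2),(345,189.2)],.1656),("top",[(295.6,197),(346.6,197.6)],.1856)):
    P=ray(c,q,z)[:,:2]-t; print(n,(P@X).round(4),(P@Z).round(4))
```

```text
rim 0.045 [0.5102 0.1993] lens 0.1188 0.1187 0.1588 0.1592 yaw 0.165 0.162 0.165 0.164
frame 0.028 [0.505  0.2311] lens 0.0419 0.0423 0.057 0.0564 yaw 0.15 0.164 0.151 0.159
frame 0.034 [0.5051 0.2308] lens 0.0411 0.0415 0.0559 0.0554 yaw 0.15 0.164 0.151 0.159
frame 0.04 [0.5051 0.2305] lens 0.0403 0.0407 0.0549 0.0543 yaw 0.15 0.164 0.151 0.159
sole [-0.0151  0.0146] [0.0229 0.0229]
top [-0.0146  0.014 ] [0.0233 0.023 ]
```

```bash
python3 -m crank '[-1,0.01,0,0.4,0,-0.09,0, -1,0.01,0,0.6,0,0,0, -1,0.01,0,0.6,0,0,0, -1,0,0,0.45,0,0,0, -1,0,0,0,0,0,0, -1,0,0.4,0,0,0,0, -1,0,0.7,0,0,0,0, -1,0,0.7,0,0,0,0, -1,0,0.6,0,0,0,0, -1,0,0.3,0,0,0,0, -1,0,0.15,0,0,0,0, -1,0,0,0,0,0,0, -1,0,0,0,0,0,0, -1,0,0,0,0,0,0]'
python3 - <<'E'
from h import *
s=arm.state();print(s['tcp_pos'],cv2.Rodrigues(s['tcp_rot'])[0].round(4).tolist(),s['wrist_force'],s['moment'])
E
```

```text
time: 8.55
tcp_pos: [0.5052, 0.2303, 0.0928]
tcp_rot: [-1.566, -0.13, 0.127]
wrist_force: [0.7, 0.9, -1.5]
gripper_width: 0.0214
[0.50524193 0.2303469  0.09277626] [[0.9867, 0.0017, -0.1625], [0.1625, 0.0008, 0.9867], [0.0018, -1.0, 0.0005]] [ 0.69535303  0.88516962 -1.50327583] [ 0.02604277 -0.03844277 -0.02439746]
```

```bash
python3 -m crank '[-1,0,0.1,0,0,0,0, -1,0,0.08,0,0,0,0, -1,0,0,0,0,0,0, -1,0,0,0,0,0,0, -1,0,0,0,0,0,0]'
python3 - <<'E'
from h import *
s=arm.state();c=arm.get_calibration("wrist");f=arm.grab_frame("wrist");im=f[:,:,::-1]
cv2.imwrite("pics/w3.png",cv2.resize(im[120:245,240:400],(800,600)[:1]+(625,) if 0 else (768,600),interpolation=cv2.INTER_CUBIC))
print(s['tcp_pos'],cv2.Rodrigues(s['tcp_rot'])[0].round(4).tolist(),s['wrist_force'],s['moment'])
np.savez("w3.npz",**{k:np.array(v) for k,v in c.items()},tcp=s['tcp_pos'])
E
```

```text
time: 9.05
tcp_pos: [0.5045, 0.2301, 0.0845]
tcp_rot: [-1.567, -0.128, 0.128]
wrist_force: [0.2, -0.1, -0.8]
gripper_width: 0.0214
[0.50449853 0.23007297 0.08449366] [[0.9867, -0.0, -0.1626], [0.1626, 0.0, 0.9867], [-0.0, -1.0, 0.0]] [ 0.17681481 -0.08816969 -0.8010971 ] [-0.02648859  0.02880815 -0.01676541]
```

View pics/w3.png

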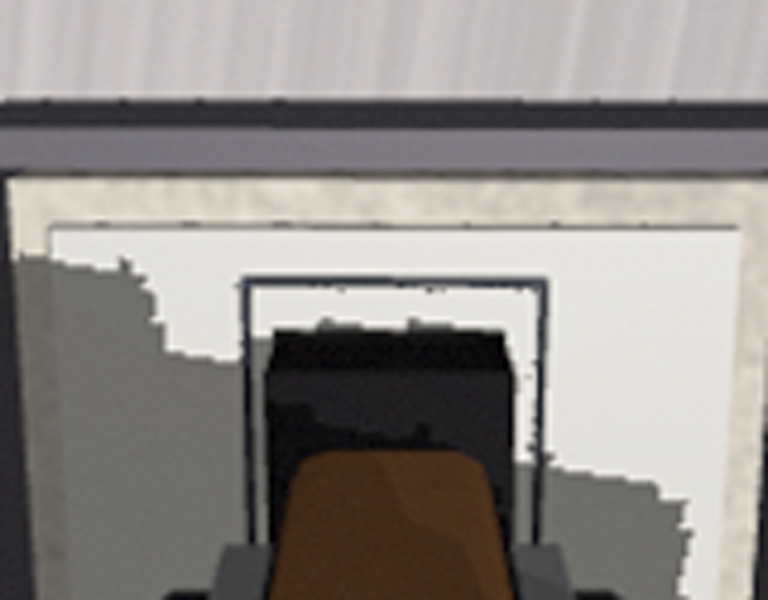

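The foot is square in the frame. The front gap is about 5 mm and the side gaps are about 3.5 and 5 mm, so I'll shift +0.7 mm in tool x and then feel down.

```bash
python3 -m crank '[-1,0.018,0,0,0,0,0, -1,0,0.025,0,0,0,0, -1,0,0.025,0,0,0,0, -1,0,0,0,0,0,0]'
python3 -m crank '[-1,0,0.025,0,0,0,0, -1,0,0,0,0,0,0]'
python3 -m crank '[-1,0,0.025,0,0,0,0, -1,0,0,0,0,0,0]'
```

```text
time: 9.5
tcp_pos: [0.5051, 0.2301, 0.0823]
tcp_rot: [-1.567, -0.128, 0.128]
wrist_force: [1.0, 0.8, -1.7]
gripper_width: 0.0213
time: 9.7
tcp_pos: [0.5051, 0.2301, 0.0814]
tcp_rot: [-1.567, -0.128, 0.128]
wrist_force: [-0.1, -0.7, -1.3]
gripper_width: 0.0214
time: 9.9
tcp_pos: [0.5052, 0.2301, 0.0804]
tcp_rot: [-1.567, -0.128, 0.128]
wrist_force: [-0.6, -0.2, -0.6]
gripper_width: 0.0209
```

```bash
python3 -m crank '[-1,0,0.025,0,0,0,0, -1,0,0,0,0,0,0]'
python3 -m crank '[-1,0,0.025,0,0,0,0, -1,0,0,0,0,0,0]'
```

```text
time: 10.1
tcp_pos: [0.5051, 0.2302, 0.0794]
tcp_rot: [-1.567, -0.128, 0.128]
wrist_force: [0.3, -0.8, -1.8]
gripper_width: 0.0213
time: 10.3
tcp_pos: [0.5051, 0.2302, 0.0784]
tcp_rot: [-1.567, -0.128, 0.128]
wrist_force: [-0.1, -0.5, -2.0]
gripper_width: 0.0214
```

```bash
python3 -m crank '[-1,0,0.025,0,0,0,0, -1,0,0,0,0,0,0]'
python3 -m crank '[-1,0,0.025,0,0,0,0, -1,0,0,0,0,0,0]'
```

```text
time: 10.5
tcp_pos: [0.5052, 0.2302, 0.0774]
tcp_rot: [-1.567, -0.128, 0.128]
wrist_force: [-0.6, -0.9, -0.8]
gripper_width: 0.0215
time: 10.7
tcp_pos: [0.5053, 0.2302, 0.0767]
tcp_rot: [-1.567, -0.128, 0.128]
wrist_force: [-0.3, 0.1, 2.3]
gripper_width: 0.0214
```

```bash
python3 -m crank '[-1,0,0.02,0,0,0,0, -1,0,0.015,0,0,0,0, -1,0,0,0,0,0,0]'
```

```text
time: 11.0
tcp_pos: [0.5054, 0.2304, 0.0756]
tcp_rot: [-1.567, -0.129, 0.128]
wrist_force: [-2.7, 0.1, 7.4]
gripper_width: 0.0215
```

```bash
python3 -m crank '[-1,-0.006,0.022,0,0,0,0, -1,0,0,0,0,0,0]'; python3 -c "
from plant import arm
s=arm.state();print(s['wrist_force'],s['moment'])"
```

```text
time: 11.2
tcp_pos: [0.5055, 0.2304, 0.075]
tcp_rot: [-1.567, -0.129, 0.127]
wrist_force: [-1.4, 0.1, 10.3]
gripper_width: 0.0214
[-1.42327521  0.13588155 10.33739578] [-0.22668035  0.38494537 -0.00942072]
```

```bash
python3 -m crank '[-1,0,0,0,0,0,0]'; python3 -c "
from plant import arm
import cv2
s=arm.state();print(s['wrist_force'],s['moment'],cv2.Rodrigues(s['tcp_rot'])[0][:,1])"; python3 -m crank '[-1,0,0,0,0,0,0]';python3 -c "
from plant import arm
import cv2
s=arm.state();print(s['wrist_force'],s['moment'],cv2.Rodrigues(s['tcp_rot'])[0][:,1],s['tcp_pos'])"
```

```text
time: 11.3
tcp_pos: [0.5055, 0.2304, 0.0751]
tcp_rot: [-1.567, -0.129, 0.127]
wrist_force: [-1.4, -0.6, 9.8]
gripper_width: 0.0215
[-1.44382539 -0.60912985  9.76326038] [-0.23703378  0.45263577 -0.04070383] [ 1.14389252e-03  5.52406320e-04 -9.99999193e-01]
time: 11.4
tcp_pos: [0.5056, 0.2304, 0.0751]
tcp_rot: [-1.567, -0.129, 0.127]
wrist_force: [-2.6, -0.3, 9.6]
gripper_width: 0.0213
[-2.64000425 -0.33825054  9.60040619] [-0.22346138  0.37262052  0.00761802] [ 1.25639287e-03  5.59889347e-04 -9.99999054e-01] [0.50555996 0.23039636 0.07511419]
```

```bash
python3 -m crank '[-1,-0.006,0.005,0,0,0,0, -1,0,0,0,0,0,0]'; python3 -c "
from plant import arm
s=arm.state();print(s['wrist_force'],s['moment'])"; python3 -m crank '[-1,0,0,0,0,0,0, -1,0,0,0,0,0,0, -1,0,0,0,0,0,0, -1,0,0,0,0,0,0]';python3 -c "
from plant import arm
s=arm.state();print(s['wrist_force'],s['moment'])"
```

```text
time: 11.6
tcp_pos: [0.5055, 0.2304, 0.075]
tcp_rot: [-1.566, -0.13, 0.127]
wrist_force: [-1.3, 0.8, 10.3]
gripper_width: 0.0212
[-1.29736375  0.78743071 10.25354526] [-0.20464618  0.26820892 -0.03485692]
time: 12.0
tcp_pos: [0.5055, 0.2304, 0.075]
tcp_rot: [-1.566, -0.13, 0.127]
wrist_force: [-0.9, 0.4, 10.9]
gripper_width: 0.0215
[-0.94890361  0.40904842 10.86863173] [-0.24769024  0.33631032 -0.03433074]
```

```bash
python3 -m crank '[-1,0,0,0,0,0,0, -1,0.004,-0.025,0,0,0,0, -1,0.004,-0.025,0,0,0,0, -1,0.004,-0.03,0,0,0,0, -1,0,-0.05,0,0,0,0, -1,0,-0.1,0,0,0,0, -1,0,-0.2,0,0,0,0, -1,0,0,0,0,0,0, -1,0,0,0,0,0,0]'
python3 - <<'E'
from h import *
s=arm.state();f=arm.grab_frame("wrist");im=f[:,:,::-1]
cv2.imwrite("pics/w4.png",cv2.resize(im[120:245,240:400],(768,600),interpolation=cv2.INTER_CUBIC))
print(s['tcp_pos'],cv2.Rodrigues(s['tcp_rot'])[0].round(4).tolist(),s['wrist_force'],s['moment'])
E
```

```text
time: 12.9
tcp_pos: [0.5054, 0.2303, 0.0915]
tcp_rot: [-1.567, -0.129, 0.128]
wrist_force: [0.2, 0.4, -1.4]
gripper_width: 0.0216
[0.50539789 0.2302712  0.09154389] [[0.9867, 0.0006, -0.1626], [0.1626, 0.0003, 0.9867], [0.0007, -1.0, 0.0002]] [ 0.21738962  0.35800895 -1.35529415] [ 0.06651855  0.00277623 -0.02490188]
```

View pics/w4.png

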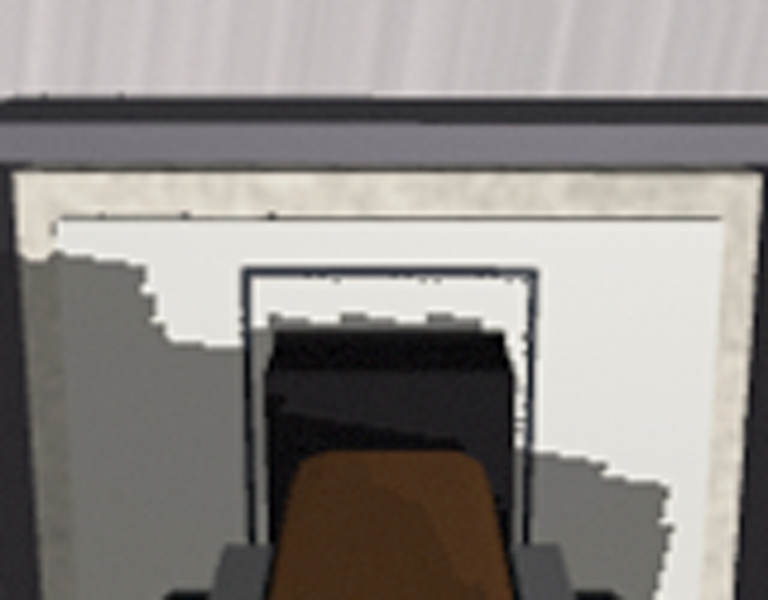

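The card has not moved and the stamp sits unchanged in the hand. Next I'll carry it back to its bay.

```bash
python3 -m crank '[-1,0,-0.4,0,0,0,0, -1,0,-0.8,0,0,0,0, -1,0,-0.9,0,0,0,0, -1,0,-0.75,0,0,0,0, -1,-0.04,0,-0.5,0,0,0, -1,-0.08,0,-0.95,0,0,0, -1,-0.08,0,-0.95,0,0,0, -1,-0.08,0,-0.95,0,0,0, -1,-0.08,0,-0.95,0,0,0, -1,-0.08,0,-0.95,0,0,0, -1,-0.08,0,-0.95,0,0,0, -1,-0.08,0,-0.95,0,0,0, -1,-0.08,0,-0.95,0,0,0, -1,-0.08,0,-0.95,0,0,0, -1,-0.04,0,-0.6,0,0,0, -1,0,0,0,0,0,0]'
python3 -m crank '[-1,0,0,0,0,0.81,0, -1,0,0,0,0,0.82,0, -1,0,0,0,0,0.82,0, -1,0,0,0,0,0.82,0, -1,0,0,0,0,0.82,0, -1,0,0,0,0,0.82,0, -1,0,0,0,0,0.82,0, -1,0,0,0,0,0,0, -1,0,0,0,0,0,0]'
python3 - <<'E'
from h import *
s=arm.state();R=cv2.Rodrigues(s['tcp_rot'])[0];print(s['tcp_pos'],R.round(4).tolist())
d=np.array([.5366,-.1555,.0475])-s['tcp_pos'];print((R.T@d/.04).round(3))
E
```

```text
time: 14.55
tcp_pos: [0.5364, -0.1587, 0.2049]
tcp_rot: [-1.568, -0.126, 0.126]
wrist_force: [0.7, 0.1, -2.0]
gripper_width: 0.0214
time: 15.45
tcp_pos: [0.5362, -0.1553, 0.205]
tcp_rot: [-1.555, 0.263, -0.262]
wrist_force: [0.5, -0.4, -2.1]
gripper_width: 0.0216
[ 0.53623104 -0.15530342  0.20502965] [[0.9447, -0.0004, 0.328], [-0.328, 0.0003, 0.9447], [-0.0004, -1.0, 0.0001]]
[ 1.200e-02  3.938e+00 -2.000e-03]
```

```bash
python3 -m crank '[-1,0.01,0.5,0,0,0,0, -1,0,0.8,0,0,0,0, -1,0,0.8,0,0,0,0, -1,0,0.8,0,0,0,0, -1,0,0.6,0,0,0,0, -1,0,0.3,0,0,0,0, -1,0,0.1,0,0,0,0, -1,0,0,0,0,0,0, -1,0,0,0,0,0,0, -1,0,0,0,0,0,0]'
python3 -m crank '[-1,0,0.03,0,0,0,0, -1,0,0,0,0,0,0]'
python3 -m crank '[-1,0,0.015,0,0,0,0, -1,0,0,0,0,0,0]'
```

```text
time: 16.45
tcp_pos: [0.5376, -0.1563, 0.0504]
tcp_rot: [-1.555, 0.262, -0.266]
wrist_force: [0.1, -0.2, -1.8]
gripper_width: 0.0212
time: 16.65
tcp_pos: [0.537, -0.1561, 0.0484]
tcp_rot: [-1.555, 0.264, -0.265]
wrist_force: [-0.4, 0.2, -1.2]
gripper_width: 0.0212
time: 16.85
tcp_pos: [0.5367, -0.156, 0.0474]
tcp_rot: [-1.555, 0.264, -0.264]
wrist_force: [-0.4, 0.1, -1.4]
gripper_width: 0.0215
```

```bash
python3 -m crank '[-1,0,0.015,0,0,0,0, -1,0,0,0,0,0,0]'
python3 -m crank '[-1,0,0.012,0,0,0,0, -1,0,0,0,0,0,0]'
```

```text
time: 17.05
tcp_pos: [0.5367, -0.156, 0.0467]
tcp_rot: [-1.555, 0.264, -0.264]
wrist_force: [-0.8, -0.0, -1.9]
gripper_width: 0.0214
time: 17.25
tcp_pos: [0.5367, -0.156, 0.0462]
tcp_rot: [-1.555, 0.264, -0.264]
wrist_force: [0.0, 0.1, -1.3]
gripper_width: 0.0209
```

```bash
python3 -m crank '[-1,0,0.012,0,0,0,0, -1,0,0,0,0,0,0]'
python3 -m crank '[-1,0,0.01,0,0,0,0, -1,0,0,0,0,0,0]'
```

```text
time: 17.45
tcp_pos: [0.5368, -0.156, 0.0461]
tcp_rot: [-1.555, 0.264, -0.264]
wrist_force: [-1.0, 0.2, 2.6]
gripper_width: 0.0213
time: 17.65
tcp_pos: [0.5368, -0.156, 0.046]
tcp_rot: [-1.555, 0.264, -0.264]
wrist_force: [-3.1, 0.7, 7.0]
gripper_width: 0.0216
```

```bash
python3 -m crank '[-1,0,-0.008,0,0,0,0, 1,0,0,0,0,0,0, 1,0,0,0,0,0,0, 1,0,0,0,0,0,0, 1,0,0,0,0,0,0, 1,0,0,0,0,0,0, 1,0,0,0,0,0,0, 1,0,0,0,0,0,0, 1,0,0,0,0,0,0]'
python3 -m crank '[1,0,-0.2,0,0,0,0, 1,0,-0.5,0,0,0,0, 1,0,-0.8,0,0,0,0, 1,0,-0.9,0,0,0,0, 1,0,-0.9,0,0,0,0, 1,0,-0.9,0,0,0,0, 1,-0.5,-0.5,-0.5,0,0,0, 1,-0.6,0,-0.6,0,0,0, 1,-0.6,0,-0.6,0,0,0, 1,0,0,0,0,0,0, 1,0,0,0,0,0,0, 1,0,0,0,0,0,0]'
python3 - <<'E'
from h import *
s=arm.state();print(s['tcp_pos'],s['wrist_force'])
f=arm.grab_frame("scene");a=cv2.resize(f[185:280,185:345,::-1],(800,475)[:1]+(300,) if 0 else (640,380),interpolation=cv2.INTER_CUBIC)
w=arm.grab_frame("wrist")[:,:,::-1]
t=arm.grab_frame("top")[:,:,::-1]
v=np.zeros((590,640,3),np.uint8); v[:380]=a; v[380:,:320]=cv2.resize(w,(320,210)); v[380:,320:]=cv2.resize(t[140:245,200:360],(320,210),interpolation=cv2.INTER_CUBIC)
cv2.imwrite("pics/f.png",v)
E
```

```text
time: 18.55
tcp_pos: [0.5367, -0.156, 0.0458]
tcp_rot: [-1.555, 0.264, -0.264]
wrist_force: [0.5, 0.5, 1.0]
gripper_width: 0.0852
time: 19.75
tcp_pos: [0.4509, -0.1977, 0.2342]
tcp_rot: [-1.555, 0.263, -0.265]
wrist_force: [0.6, -0.7, -0.0]
gripper_width: 0.0856
[ 0.45088359 -0.19770316  0.23422892] [ 0.6016028  -0.68647124 -0.00720029]
```

View pics/f.png

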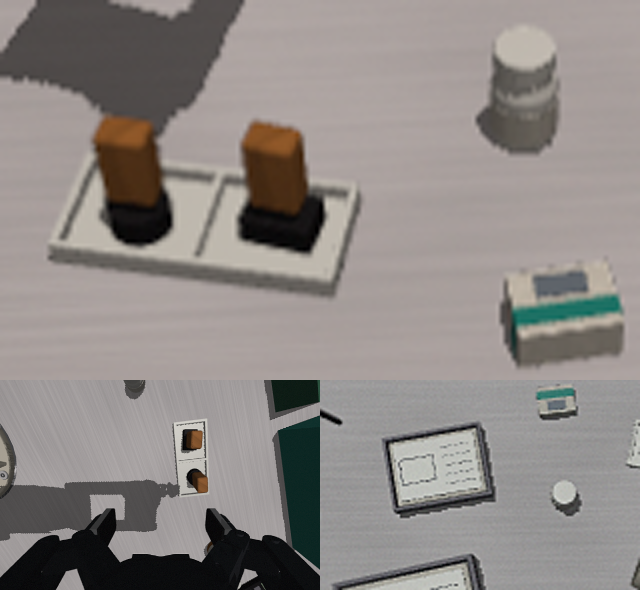

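The stamp stands upright in its own bay, and the round stamp, jar, carton and card look undisturbed. I'm handing in.

```bash
python3 -c "
from plant import arm
print(arm.hand_in())"
```

```text
the job is handed in; nothing more can be done
None
```

I stamped the frame with the oblong-foot stamp, stood the stamp back upright in its own bay and handed the job in at about 20 s. The hand-in reports no verdict.

- **Press:** The foot was squared to the frame by the wrist camera. The side gaps were about 3.5 and 5 mm before a 0.7 mm correction. It pressed at about 11–12 N, allowing for the stamp's weight, for about 1 s. The highest reading was about 12 N.
- **Lift:** It came straight off, and the wrist picture afterwards showed the card still in place. I compared the card's position by eye only.
- **Return:** The final pictures show the stamp upright in its bay. The round stamp, jar, small carton and tray look undisturbed. I did not check the left carton or the syrup bottle again afterwards.
- **Sideways force:** During the press the sideways force read 1–3 N (noise about 1 N), so at moments it touched the 2 N at which the card could slip. I eased it with sub-millimetre corrections.
- **Moments:** The wrist moments of 0.2–0.45 N m do not settle whether the pressure was perfectly even. The tool itself stayed within about 1.5 mrad of vertical.

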